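# Close the sprung gate of an inspection jig and shoot its bolt

### The arm

A 6-joint arm with a two-finger parallel gripper is mounted at the origin on a cart in front of the work surface, level with it; the furniture and walls round the work are solid. World frame = base frame: x ahead of the robot, y to its left, z up, the work surface at z = 0. Lengths are in m, angles in rad, forces in N, time in s.
With the tool pointing down it reaches from about 0.35 to 0.775 m from the base axis. Payload 5.5 kg.
Tool frame: the origin (TCP) lies midway between the tips of the shut fingers; the grasp point (between the pads) lies 19 mm behind it; z points along the fingers, y is the line along which they close (so a half turn about z gives the same grasp; the last joint's range is limited). The gripper opens to 85 mm and grips with 20 to 120 N. Pads are 22 mm wide; open, the fingers measure 114 mm over their backs; the gripper's body (76 mm by 85 mm) begins 54 mm behind the grasp point. The pads swing forward as they close: fully open they stand 13 mm farther back than shut.
Start: joints at [1.03, 0.313, 0.046, 1.304, 0, 1.431], TCP at [0.224, 0.529, 0.231] pointing down, gripper open.
Joint ranges: [-2.76, 2.76], [-0.86, 1.69], [-1.03, 1.26], [-2.2, 2.34], [-1.47, 1.5], [-3.14, 3.14]. Speed limits (rad/s): [2.57, 2.57, 3.14, 3.14, 3.14, 3.14].

### API

Orientations are given as [roll, pitch, yaw] about the fixed x, y, z axes, in that order (R = Rz(yaw) Ry(pitch) Rx(roll)).
In Python, from station import get_obs, imaging, env gives the robot as it stands.
- The arm moves only by the tool step_arm, never from a script. Its argument "deltas" is a list of rows, each a list of 7 numbers: the shift along the world's x, y, z scaled (see below), then the turn, a rotation vector about the world's x, y, z scaled (see below), then the opening, from -1 (shut) to 1 (fully open). A call has 1 to 10 rows; each row is the pose to reach, as a shift and turn from the pose commanded when the call began; what a row does not reach only later rows make up. The controller multiplies each number of a shift by 0.75 m and each number of a turn by 90 degrees. A row lasts 1/12 s, in which the tool goes at most 41.7 mm and 7.16 degrees, less where a joint would pass 70% of its speed; a pose out of reach is approached as far as the arm can. A call with a number of a shift or a turn outside -1 to 1 is refused whole. A call with a gripper value outside its range is refused whole. The fingers move at their own pace and stop on an object; "squeeze" is the grip in N (left out, the last holds). Time passes only in rows, so rows that repeat a pose let the fingers close. It gives the time, the measured TCP pose, the force, the opening and the grip force at its end, in the units of the state.
- get_obs(): the state, without advancing time (a new reading comes with each control period).
- imaging.capture(name): name is "side" or "top"; returns the picture (420x560x3 uint8, red, green, blue); there is no depth.
- imaging.camera_params(name): a dict with "K" (3x3 intrinsics, pixels), "distortion" ([k1, k2, p1, p2, k3] as OpenCV has them; the pictures are not rectified), "world_to_cam" (4x4, takes a point from world to camera coordinates). Camera axes: x right, y down, z forward; pixel columns grow to the right and rows downward; lengths in m; the calibration is good to about 2 mm. A picture is of the moment at which its call begins. camera_params takes no time and is no camera call.
- env.finish_job(): hands the job in; it is judged then, once.
The state is a dict: "time_s": time; "joint_pos": joint angles; "qvel": joint speeds; "effort": joint torques, N m; "position": TCP position; "tool_rot": TCP orientation; "contact_force": force on the tool from outside, world axes, zero at the start; "wrist_torque": the same for the moment, N m; "width": finger opening in m; "finger_force": force on a finger pad.
Only numpy, scipy, OpenCV 4.12 (cv2) and the standard library are available. Lean on these libraries where they do the work, as an engineer would, in place of code of your own. Each camera call takes 0.05 s, during which the arm holds its last target. There are 200 camera calls.

### The job

Shut the spring-loaded gate of the inspection jig over the plate: take the bolt's ball knob, draw the bolt back if it sticks out too far, swing the gate down against its spring and, while holding it down, push the bolt fully home through the slot of the strike so that the gate stays down when you let go. The strike is height-adjustable, so feel for the height at which the bolt goes in. Come in at a slant from the hinge side, do not knock the lamp bar above the jig, and leave the bottle and the loupe beside the jig where they stand.

Things in the scene. Friction and masses are not known exactly. Their poses are not given: they have to be found in the camera images.
- jig: Fixed inspection jig: flat grey board 215 x 240 mm, top face 18 mm above the bench, a metal plate already in its nest. Origin on the bench, vertically below the middle of the hinge axis. x points level from the hinge to the gate's free end (roughly away from the robot), y along the hinge axis towards the strike, z up.
- hinge (a point): Middle of the gate's hinge axis, 40 mm above the jig's origin. The gate is thrown open by a torsion spring coiled here: about 0.4 N m when raised, 1.0 N m when right down (8 N at the knob).
- gate (a joint): Sprung gate (aluminium, 140 mm long, 110 mm wide) on the hinge. Value in rad: 0 = right down, level, on its stop; 0.80 = raised on its upper stop, as at the start. The free end rises as the value grows. Let go unlatched, it springs open. Down means below 0.135; latched, it stands at 0.03 to 0.12.
- bolt (a joint): Bolt on top of the gate, a 10 mm rod with round tip, sliding along the jig's +y. Value in m: 0 = drawn back, 0.036 = fully shot; home is above 0.030. Stays where left (friction 1.5 N); starts at 0 to 0.024. Tip at jig y = 45 mm + value: clears the strike below 0.015, meets its face at 0.017 if it misses the slot; if out further while the gate comes down, it lands on top of the strike.
- knob (a point): Centre of the bolt's black ball knob, 20 mm in diameter, on an 8 mm stem square on the gate: 115 mm from the hinge axis along the gate and 52 mm above the plane through hinge axis and gate (42 mm above the rod axis), at jig y = -45 mm + bolt value. About 159 mm above the bench with the gate raised, 92 mm with it down.
- strike_face (a point): Entry face of the strike, a fixed steel block (jig x = 115 mm, y = 62 to 80 mm). This point is where the rod's axis meets the face with the gate right down (50 mm above the bench), NOT the slot. The slot (14 mm high, solid block above) was set anew: its middle is 2 to 10 mm above this point, not reported. So the bolt enters with the gate 0.02 to 0.09 rad up, within 2 mm; feel for it.
- lamp: Fixed lamp bar over the jig, origin and axes as the jig. Bar: x = 125 to 175 mm, 270 mm long along y, 232 to 253 mm above the bench; 12 mm posts at x = 165, y = -112 and 112 mm. With the gate down the knob is just below its near edge, so an upright gripper cannot be there: tilt the tool 30 to 45 degrees, wrist towards the hinge side (jig -x). Not to be hit (15 N).
- solvent_bottle: Small white bottle, 59 mm across, 128 mm high, standing loose left of the jig; origin at the middle of its base. Leave it (within 30 mm).
- loupe: Small black stand loupe, 37 mm round, 36 mm high, standing loose right of the jig; origin at the middle of its base. Leave it (within 30 mm).

How it is judged:
On the way, in this order (a step that is already met when the one before it is completed fails the run):
1. the gate is wound down against its spring (below 0.135 rad) (value of joint gate below 0.135 rad), for 0.2 s.
2. the bolt is shot home (above 30 mm) with the gate still down (value of joint bolt above 0.03 m and value of joint gate below 0.135 rad), for 0.2 s.
At the end, for the whole second after the job is handed in: The gate is down (below 0.135 rad) and at rest, held by the bolt alone, which is home in the strike (above 30 mm of its 36 mm travel); lamp not hit, bottle and loupe within 30 mm of where they stood (all of step 2 and velocity of joint gate below 0.05 rad/s); the robot touches nothing.
It fails at once if the lamp bar is hit (more than 15 N) (contact force between any of the arm, the fingers and lamp above 15 N).
It fails at once if the bottle or the loupe is pushed more than 30 mm away (distance of any of solvent_bottle, loupe from where it was at the start of the episode above 0.03 m).
It also fails if it takes over 56 s, if anything falls off the work surface, if the arm or the gripper's body presses on something with over 40 N, if the wrist force passes 120 N, or if a joint passes its speed limit or range.

## Working session

There is one attempt and no reset: what is moved stays moved. The work goes in short steps, Python scripts to look and compute and a tool call to move; the robot and the scene stay as the last step left them, time stands still between calls to the robot, and variables do not carry over. Pictures are saved under pics/ and viewed, at most 10 in all, crops included, and the job is handed in when it is done.

Besides the shell and the picture viewer there is one more tool, called after "Call:" as name([rows], argument=value, ...), one row to a line, values as JSON. step_arm: Moves the arm, as the interface text tells. Its arguments: {"type":"object","properties":{"deltas":{"type":"array"},"squeeze":{"type":"number"}},"required":["deltas"]}

```bash
mkdir -p pics && ls && python3 - <<'E'
from station import get_obs, imaging, env
import cv2,numpy as np
for n in("side","top"):
    im=imaging.capture(n); cv2.imwrite(f"pics/{n}0.png",cv2.resize(im[:,:,::-1],(800,600),interpolation=cv2.INTER_CUBIC))
    p=imaging.camera_params(n); print(n,np.round(p["K"],1).tolist(),p["distortion"],np.round(p["world_to_cam"],3).tolist())
print(get_obs())
E
```

```text
pics
side [[408.2, 0.0, 280.0], [0.0, 408.2, 212.3], [0.0, 0.0, 1.0]] [-0.01365528  0.          0.          0.          0.        ] [[0.907, -0.42, -0.003, -0.431], [-0.251, -0.537, -0.806, 0.235], [0.337, 0.732, -0.592, 0.714], [0.0, 0.0, 0.0, 1.0]]
top [[385.0, 0.0, 275.5], [0.0, 385.0, 207.8], [0.0, 0.0, 1.0]] [-0.00407023  0.          0.          0.          0.        ] [[-0.009, -1.0, 0.016, 0.046], [-0.983, 0.006, -0.184, 0.5], [0.184, -0.018, -0.983, 0.843], [0.0, 0.0, 0.0, 1.0]]
{'time_s': 0.1, 'joint_pos': array([ 1.03043354e+00,  3.13942925e-01,  4.50857453e-02,  1.30361009e+00,
       -2.51921024e-05,  1.43119308e+00]), 'qvel': array([ 0.00064384, -0.00187605,  0.00154671,  0.00020012, -0.00119179,
       -0.0011391 ]), 'effort': array([ 3.38839265e-03, -4.81725669e+01,  2.99243027e+01,  1.27073590e-02,
       -7.88849707e-05,  3.01817136e-05]), 'position': array([0.22409436, 0.52903066, 0.23048522]), 'tool_rot': array([-3.13993446e+00, -2.07564875e-04,  2.74083297e+00]), 'contact_force': array([-0.36995838, -0.18921612,  0.2413303 ]), 'wrist_torque': array([ 0.09964967, -0.00861352,  0.04365523]), 'finger_force': 0.0, 'width': 0.08521792745606797}
```

View pics/side0.png

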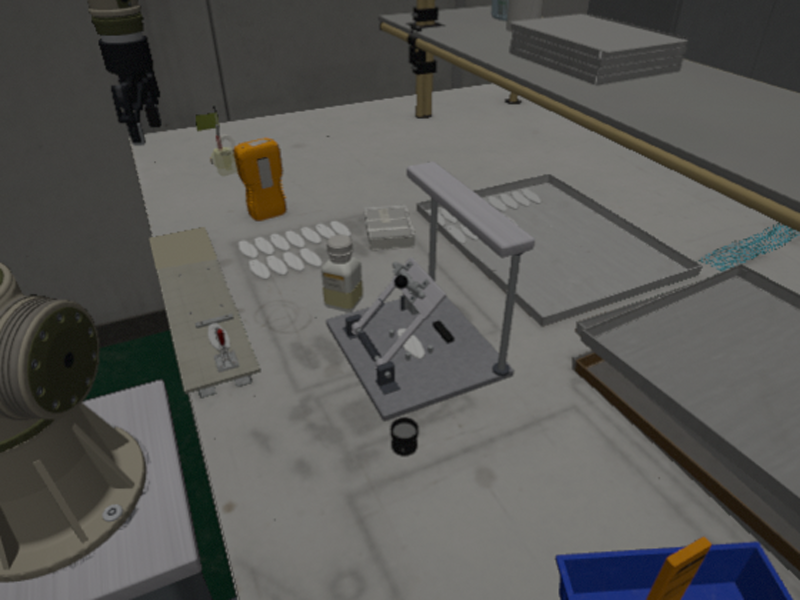

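View pics/top0.png

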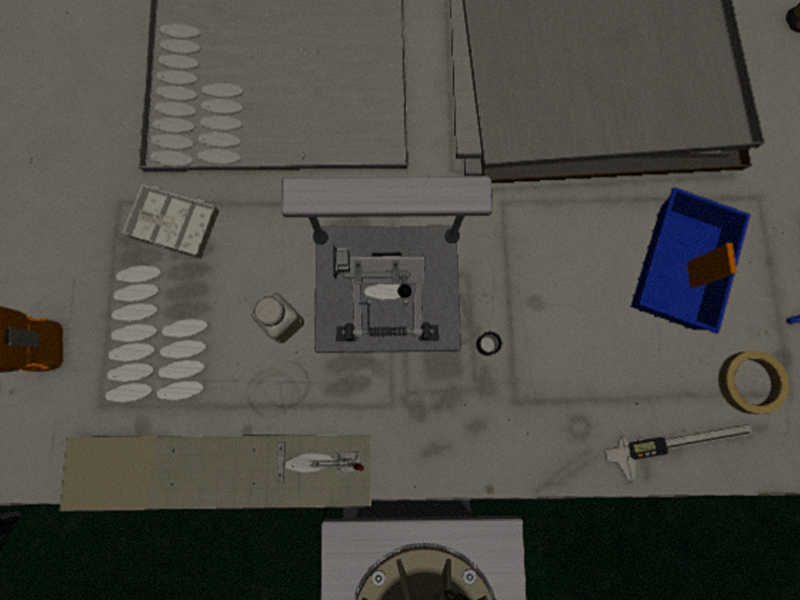

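The side view shows the jig around (420,340), with the knob at (401,282), the bottle at (342,275) and the loupe at (404,436). The top view shows the knob at (404,291), the strike at (343,262), the bottle at (275,315) and the loupe at (488,343). I'll enlarge both.

```bash
python3 - <<'E'
import cv2,numpy as np
from station import imaging
a=imaging.capture("top")[150:255,210:345,::-1]; b=imaging.capture("side")[180:285,225:360,::-1]
out=np.vstack([cv2.convertScaleAbs(cv2.resize(x,None,fx=2.8,fy=2.8,interpolation=cv2.INTER_CUBIC),alpha=1.5) for x in(a,b)])
out=np.hstack([cv2.convertScaleAbs(cv2.resize(x,(400,311),interpolation=cv2.INTER_CUBIC),alpha=1.6) for x in(a,b)])
cv2.imwrite("pics/crop.png",cv2.resize(out,(800,622))[:600] if 0 else out)
E
```

```text
(no output)
```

View pics/crop.png

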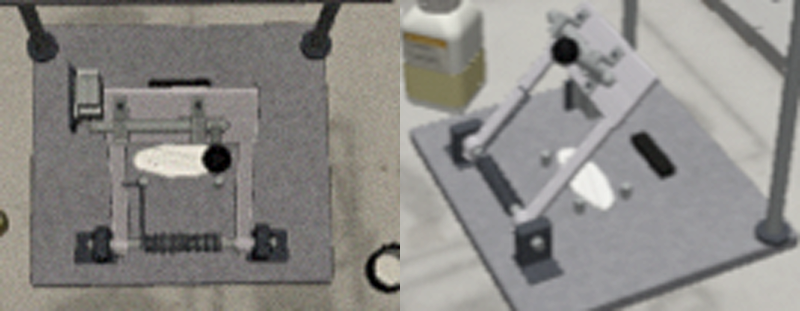

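The crop shows the knob at (217,158) in the top part and (165,50) in the side part. The hinge lugs are at (100,243) and (266,243), and the board corners are at (33,26), (328,26), (32,284) and (331,284).

```bash
cat > h.py <<'E'
import cv2,numpy as np
from station import get_obs, imaging, env
def ray(n,px):
    p=imaging.camera_params(n); W=np.array(p["world_to_cam"])
    u=cv2.undistortPoints(np.array([[px]],float),np.array(p["K"]),np.array(p["distortion"]))[0,0]
    d=W[:3,:3].T@np.array([*u,1]); return -W[:3,:3].T@W[:3,3], d/np.linalg.norm(d)
def onz(n,px,z):
    o,d=ray(n,px); return o+d*(z-o[2])/d[2]
def tri(a,b):
    A=[];B=[]
    for n,px in(("top",a),("side",b)):
        o,d=ray(n,px); P=np.eye(3)-np.outer(d,d); A.append(P);B.append(P@o)
    x=np.linalg.lstsq(np.vstack(A),np.hstack(B),rcond=None)[0]
    return x,[np.linalg.norm(A[i]@x-B[i]) for i in(0,1)]
def proj(n,X):
    p=imaging.camera_params(n);W=np.array(p["world_to_cam"])
    return cv2.projectPoints(np.array(X,float).reshape(-1,3),cv2.Rodrigues(W[:3,:3])[0],W[:3,3],np.array(p["K"]),np.array(p["distortion"]))[0][:,0]
E
python3 - <<'E'
from h import *
np.set_printoptions(precision=4,suppress=True)
s=400/135
t=lambda x,y:(210+x/s,150+y/s)
d=lambda x,y:(225+x/s,180+y/s)
print("knob",tri(t(217,158),d(165,50)))
print("lugs",[onz("top",t(*q),.04) for q in((100,243),(266,243))])
c=[onz("top",t(*q),.018) for q in((33,26),(328,26),(32,284),(331,284))]; print("board",np.array(c))
print("left yaw",np.arctan2(c[0][1]-c[2][1],c[0][0]-c[2][0]),"right",np.arctan2(c[1][1]-c[3][1],c[1][0]-c[3][0]),"front",np.arctan2(-(c[2][0]-c[3][0]),c[2][1]-c[3][1]),"back",np.arctan2(-(c[0][0]-c[1][0]),c[0][1]-c[1][1]))
k=1/1.4286
print("bottle top",onz("top",(268*k,304*k),.128),"loupe",onz("top",(488*k,343*k),.036))
print("lamp",[onz("top",(x*k,y*k),z) for x,y,z in((283,180,.253),(490,180,.253),(283,214,.232),(490,214,.232))])
E
```

```text
knob (array([0.4889, 0.0284, 0.1584]), [np.float64(0.0006274397795361714), np.float64(0.0006274397795360587)])
lugs [array([0.4453, 0.1155, 0.04  ]), array([ 0.4444, -0.0133,  0.04  ])]
board [[ 0.6279  0.1731  0.018 ]
 [ 0.627  -0.07    0.018 ]
 [ 0.4158  0.1703  0.018 ]
 [ 0.4141 -0.0659  0.018 ]]
left yaw 0.013302723195696208 right -0.019525601881229957 front -0.007534576848181564 back -0.0036831924964799314
bottle top [0.4754 0.2268 0.128 ] loupe [ 0.4254 -0.1098  0.036 ]
lamp [array([0.6147, 0.1864, 0.253 ]), array([ 0.6141, -0.0798,  0.253 ]), array([0.5764, 0.1891, 0.232 ]), array([ 0.5755, -0.0821,  0.232 ])]
```

```bash
cat >> h.py <<'E'
from scipy.spatial.transform import Rotation as Ro
def delta(tcp,t):
    o=get_obs(); R=Ro.from_euler("y",-t,degrees=True)*Ro.from_euler("xyz",[np.pi,0,np.pi])
    c=Ro.from_euler("xyz",o["tool_rot"])
    print("shift",np.round((np.array(tcp)-o["position"])/.75,4),"turn",np.round((R*c.inv()).as_rotvec()/(np.pi/2),4))
E
python3 - <<'E'
from h import *
delta([.405,.0285,.265],40)
E
```

```text
shift [ 0.2411 -0.6676  0.0457] turn [-0.0884 -0.4386  0.2449]
```

Call:
step_arm([
  [0.02,-0.04,0.04,0,0,0,1],
  [0.04,-0.09,0.08,-0.01,-0.05,0.03,1],
  [0.07,-0.14,0.12,-0.02,-0.1,0.06,1],
  [0.09,-0.19,0.13,-0.03,-0.15,0.09,1],
  [0.11,-0.24,0.13,-0.04,-0.2,0.12,1],
  [0.13,-0.29,0.13,-0.05,-0.25,0.14,1],
  [0.15,-0.34,0.13,-0.06,-0.3,0.17,1],
  [0.17,-0.39,0.13,-0.07,-0.35,0.2,1],
  [0.19,-0.44,0.13,-0.08,-0.4,0.22,1],
  [0.2,-0.49,0.13,-0.088,-0.439,0.245,1],
])

```text
time_s: 1.03
position: [0.3716, 0.1713, 0.3288]
tool_rot: [-3.141, 0.704, -3.136]
contact_force: [1.1, -1.1, -0.6]
width: 0.0852
finger_force: 0.0
```

```bash
python3 - <<'E'
from h import *
delta([.405,.0285,.265],40)
E
```

```text
shift [ 0.0445 -0.1904 -0.085 ] turn [ 0.0003  0.0034 -0.0035]
```

Call:
step_arm([
  [0.01,-0.05,0,0,0,0,1],
  [0.02,-0.1,-0.01,0,0,0,1],
  [0.03,-0.15,-0.04,0,0,0,1],
  [0.041,-0.177,-0.084,0,0,0,1],
  [0.041,-0.177,-0.084,0,0,0,1],
  [0.041,-0.177,-0.084,0,0,0,1],
])

```text
time_s: 1.53
position: [0.4006, 0.0365, 0.2615]
tool_rot: [3.138, 0.693, 3.133]
contact_force: [-0.7, -0.2, -0.6]
width: 0.0854
finger_force: 0.0
```

```bash
python3 - <<'E'
from h import *
delta([.501,.0285,.144],40)
a=imaging.capture("side")[150:285,215:395,::-1]
b=imaging.capture("top")[130:265,190:370,::-1]
cv2.imwrite("pics/pre.png",np.hstack([cv2.convertScaleAbs(cv2.resize(x,(400,300),interpolation=cv2.INTER_CUBIC),alpha=1.6) for x in(b,a)]))
E
```

```text
shift [ 0.1338 -0.0106 -0.1567] turn [-0.0016 -0.0034  0.0042]
```

View pics/pre.png

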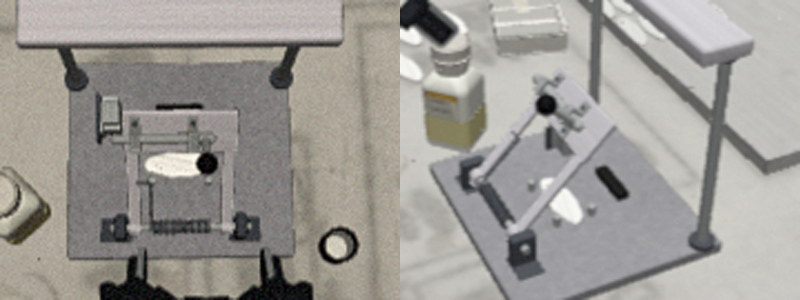

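The open fingers stand at columns 137 and 268 in the top crop, with the knob at (207,163) between them. I'll advance along the slant.

Call:
step_arm([
  [0.03,0,-0.036,0,0,0,1],
  [0.06,0,-0.072,0,0,0,1],
  [0.08,0,-0.1,0,0,0,1],
  [0.08,0,-0.1,0,0,0,1],
  [0.08,0,-0.1,0,0,0,1],
  [0.08,0,-0.1,0,0,0,1],
])

```text
time_s: 2.13
position: [0.463, 0.0408, 0.1923]
tool_rot: [3.14, 0.7, -3.139]
contact_force: [-0.6, 0.2, 0.4]
width: 0.0853
finger_force: 0.0
```

```bash
python3 - <<'E'
from h import *
o=get_obs();print(o["position"],o["tool_rot"],o["qvel"])
delta([.501,.0285,.144],40)
E
```

```text
[0.46302411 0.04079122 0.1922981 ] [ 3.13956088  0.69951289 -3.13884882] [-0.01387903 -0.02750097  0.00643748 -0.00463652  0.00123632 -0.00089766]
shift [ 0.0506 -0.0164 -0.0644] turn [-0.001   0.0009 -0.0026]
```

Call:
step_arm([
  [0.02,-0.016,-0.02,0,0,0,1],
  [0.04,-0.016,-0.05,0,0,0,1],
  [0.05,-0.016,-0.064,0,0,0,1],
  [0.05,-0.016,-0.064,0,0,0,1],
  [0.05,-0.016,-0.064,0,0,0,1],
  [0.05,-0.016,-0.064,0,0,0,1],
])

```text
time_s: 2.63
position: [0.5014, 0.0277, 0.1458]
tool_rot: [3.14, 0.699, -3.141]
contact_force: [0.8, 0.6, 0.2]
width: 0.0857
finger_force: 0.0
```

```bash
python3 - <<'E'
from h import *
delta([.501,.0285,.144],40)
a=imaging.capture("side")[170:260,225:345,::-1]
b=imaging.capture("top")[150:240,220:340,::-1]
cv2.imwrite("pics/g.png",np.hstack([cv2.convertScaleAbs(cv2.resize(x,(400,300),interpolation=cv2.INTER_CUBIC),alpha=1.8) for x in(b,a)]))
E
```

```text
shift [-0.0006  0.0011 -0.0024] turn [-0.0008  0.0006 -0.0012]
```

View pics/g.png

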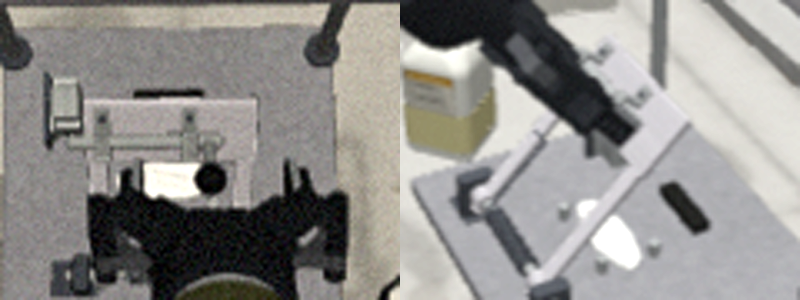

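The knob at (210,180) lies midway between the fingers (columns 130 and 290) at the pads, so I'll close.

Call:
step_arm([
  [0,0,0,0,0,0,-1],
  [0,0,0,0,0,0,-1],
  [0,0,0,0,0,0,-1],
  [0,0,0,0,0,0,-1],
  [0,0,0,0,0,0,-1],
  [0,0,0,0,0,0,-1],
  [0,0,0,0,0,0,-1],
  [0,0,0,0,0,0,-1],
  [0,0,0,0,0,0,-1],
  [0,0,0,0,0,0,-1],
], squeeze=60)

```text
time_s: 3.57
position: [0.5011, 0.0275, 0.144]
tool_rot: [3.139, 0.697, 3.141]
contact_force: [-1.6, 1.1, 3.8]
width: 0.0165
finger_force: 58.4
```

```bash
python3 - <<'E'
from h import *
o=get_obs();T=o["position"];R=Ro.from_euler("xyz",o["tool_rot"]).as_matrix();print(T-.019*R[:,2], o["wrist_torque"])
print(proj("side",[T,T-.019*R[:,2]]),proj("top",[T,T-.019*R[:,2]]))
a=imaging.capture("side")[180:225,250:310,::-1]
b=imaging.capture("top")[180:225,255:315,::-1]
cv2.imwrite("pics/g2.png",np.hstack([cv2.convertScaleAbs(cv2.resize(x,(400,300),interpolation=cv2.INTER_CUBIC),alpha=2.5) for x in(b,a)]))
E
```

```text
[0.48887235 0.02745362 0.15855753] [0.19559405 0.53445683 0.1647189 ]
[[286.08805455 201.67742526]
 [280.55958547 197.11609864]] [[283.4265635  198.61151531]
 [283.79045686 203.02446512]]
```

View pics/g2.png

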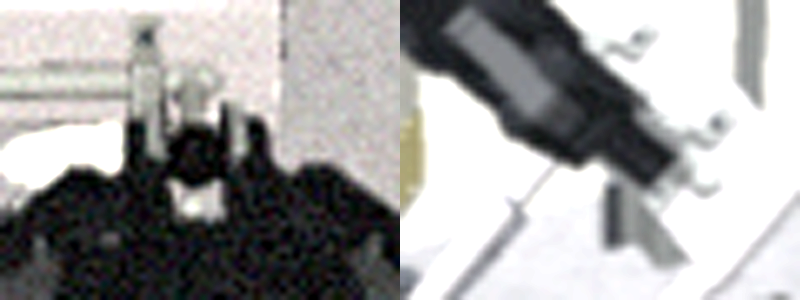

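The ball knob is centred between the pads. Next I draw the bolt back 14 mm.

Call:
step_arm([
  [0,-0.005,0,0,0,0,-1],
  [0,-0.01,0,0,0,0,-1],
  [0,-0.015,0,0,0,0,-1],
  [0,-0.019,0,0,0,0,-1],
  [0,-0.019,0,0,0,0,-1],
  [0,-0.019,0,0,0,0,-1],
])

```text
time_s: 4.17
position: [0.5011, 0.0123, 0.144]
tool_rot: [3.14, 0.697, 3.14]
contact_force: [-2.9, -0.7, 2.8]
width: 0.0164
finger_force: 58.4
```

```bash
python3 - <<'E'
from h import *
o=get_obs();T=o["position"];R=Ro.from_euler("xyz",o["tool_rot"]).as_matrix();print(T-.019*R[:,2],o["contact_force"])
f=lambda g:np.array([np.cos(g+.4246),np.sin(g+.4246)])*.1262
for g in(.7,.6,.5,.4,.3,.2,.15,.12,.1,.08,.06,.04,.02,0): print(g,np.round((f(g)-f(.8))/.75,4), f(g)+[.4461,.04])
E
```

```text
[0.48892244 0.01231199 0.15858382] [-2.85319552 -0.65843577  2.84039912]
0.7 [ 0.0155 -0.0065] [0.50056002 0.1538444 ]
0.6 [ 0.0303 -0.0145] [0.51165342 0.14783872]
0.5 [ 0.0442 -0.0239] [0.52209183 0.14075555]
0.4 [ 0.0571 -0.0347] [0.53177096 0.13266567]
0.3 [ 0.0689 -0.0468] [0.54059409 0.1236499 ]
0.2 [ 0.0794 -0.0599] [0.54847307 0.11379833]
0.15 [ 0.0841 -0.0668] [0.55203351 0.10858958]
0.12 [ 0.0868 -0.0711] [0.55404323 0.10538119]
0.1 [ 0.0885 -0.074 ] [0.55532917 0.10320939]
0.08 [ 0.0902 -0.0769] [0.55657143 0.10101232]
0.06 [ 0.0918 -0.0799] [0.5577695  0.09879083]
0.04 [ 0.0933 -0.0829] [0.55892291 0.09654583]
0.02 [ 0.0948 -0.0859] [0.56003119 0.09427822]
0 [ 0.0962 -0.089 ] [0.56109389 0.09198889]
```

Call:
step_arm([
  [0.0078,0,-0.003,0,0,0,-1],
  [0.0155,0,-0.0065,0,0,0,-1],
  [0.023,0,-0.0105,0,0,0,-1],
  [0.0303,0,-0.0145,0,0,0,-1],
  [0.037,0,-0.019,0,0,0,-1],
  [0.0442,0,-0.0239,0,0,0,-1],
  [0.051,0,-0.029,0,0,0,-1],
  [0.0571,0,-0.0347,0,0,0,-1],
  [0.0571,0,-0.0347,0,0,0,-1],
])

```text
time_s: 4.92
position: [0.5476, 0.0132, 0.1199]
tool_rot: [3.139, 0.703, -3.141]
contact_force: [0.4, 0.4, 7.7]
width: 0.0164
finger_force: 60.9
```

```bash
cat >> h.py <<'E'
def grasp():
    o=get_obs();T=o["position"];R=Ro.from_euler("xyz",o["tool_rot"]).as_matrix();G=T-.019*R[:,2]
    d=G-[.4461,0,.04]; print("grasp",np.round(G,4),"gate",np.arctan2(d[2],d[0])-.4246,"rad",np.hypot(d[0],d[2]),"F",np.round(o["contact_force"],1),"M",np.round(o["wrist_torque"],2),"w",o["width"],o["finger_force"])
E
python3 -c "
from h import *
grasp()"
```

```text
grasp [0.5353 0.0131 0.1344] gate 0.38933793373414083 rad 0.1298930500326656 F [0.4 0.4 7.7] M [ 0.32 -0.49 -0.29] w 0.016408628682131388 60.92551589012146
```

Call:
step_arm([
  [0.004,0,-0.006,0,0,0,-1],
  [0.0085,0,-0.012,0,0,0,-1],
  [0.013,0,-0.018,0,0,0,-1],
  [0.018,0,-0.025,0,0,0,-1],
  [0.0205,0,-0.0285,0,0,0,-1],
  [0.0235,0,-0.033,0,0,0,-1],
  [0.0235,0,-0.033,0,0,0,-1],
  [0.0235,0,-0.033,0,0,0,-1],
])

```text
time_s: 5.58
position: [0.5632, 0.0132, 0.0939]
tool_rot: [3.14, 0.7, -3.141]
contact_force: [3.1, 0.8, 8.8]
width: 0.0169
finger_force: 62.1
```

```bash
python3 -c "
from h import *
grasp()
a=imaging.capture('side')[165:265,225:358,::-1]
b=imaging.capture('top')[150:250,215:348,::-1]
cv2.imwrite('pics/d.png',np.hstack([cv2.convertScaleAbs(cv2.resize(x,(400,300),interpolation=cv2.INTER_CUBIC),alpha=1.8) for x in(b,a)]))
"
```

```text
grasp [0.551  0.0132 0.1085] gate 0.15380103309346416 rad 0.12523638511543767 F [3.1 0.8 8.8] M [ 0.29 -1.06 -0.43] w 0.016943977158073057 62.10521936416626
```

View pics/d.png

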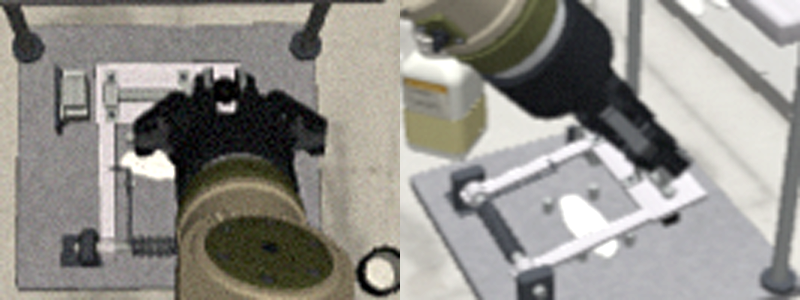

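The gate is almost down. The knob at (226,92) is held and the bolt tip is clear of the strike at (73,95). I'll go down to about 0.085 rad and hold there.

Call:
step_arm([
  [0.003,0,-0.005,0,0,0,-1],
  [0.006,0,-0.01,0,0,0,-1],
  [0.006,0,-0.01,0,0,0,-1],
  [0.006,0,-0.01,0,0,0,-1],
  [0.006,0,-0.01,0,0,0,-1],
  [0.006,0,-0.01,0,0,0,-1],
  [0.006,0,-0.01,0,0,0,-1],
])

```text
time_s: 6.27
position: [0.5653, 0.0134, 0.0851]
tool_rot: [3.139, 0.696, 3.141]
contact_force: [-4.0, 0.3, 5.0]
width: 0.0167
finger_force: 61.4
```

```bash
python3 -c "
from h import *
grasp()"
```

```text
grasp [0.5531 0.0134 0.0997] gate 0.08423170944849201 rad 0.12254431154752654 F [-4.   0.3  5. ] M [ 0.33  0.85 -0.34] w 0.016664376798403005 61.422507762908936
```

Call:
step_arm([
  [0,0.004,0,0,0,0,-1],
  [0,0.008,0,0,0,0,-1],
  [0,0.012,0,0,0,0,-1],
  [0,0.015,0,0,0,0,-1],
  [0,0.018,0,0,0,0,-1],
  [0,0.02,0,0,0,0,-1],
  [0,0.02,0,0,0,0,-1],
])

```text
time_s: 6.85
position: [0.5653, 0.0265, 0.0853]
tool_rot: [-3.14, 0.696, 3.14]
contact_force: [-6.7, -7.7, 5.1]
width: 0.0168
finger_force: 61.6
```

```bash
python3 -c "
from h import *
grasp()"
```

```text
grasp [0.5532 0.0265 0.0999] gate 0.0851874759222836 rad 0.12265709724019594 F [-6.7 -7.7  5.1] M [-0.78  1.01 -1.27] w 0.016753968343759203 61.604905128479004
```

The bolt is on the strike's face with 7.7 N. I'll slide down while pressing, feeling for the slot.

Call:
step_arm([
  [0.0005,0.001,-0.001,0,0,0,-1],
  [0.001,0.001,-0.002,0,0,0,-1],
  [0.0015,0.001,-0.003,0,0,0,-1],
  [0.002,0.001,-0.004,0,0,0,-1],
  [0.002,0.001,-0.004,0,0,0,-1],
])

```text
time_s: 7.27
position: [0.567, 0.0272, 0.0822]
tool_rot: [-3.141, 0.696, 3.139]
contact_force: [-4.5, -5.3, 3.2]
width: 0.0171
finger_force: 61.2
```

```bash
python3 -c "
from h import *
grasp()"
```

```text
grasp [0.5548 0.0273 0.0968] gate 0.057054072407805856 rad 0.12263590860268136 F [-4.5 -5.3  3.2] M [-0.57  0.94 -1.  ] w 0.01713874070292137 61.24712884426117
```

Call:
step_arm([
  [0.0005,0.001,-0.001,0,0,0,-1],
  [0.001,0.002,-0.002,0,0,0,-1],
  [0.0015,0.002,-0.003,0,0,0,-1],
  [0.002,0.002,-0.004,0,0,0,-1],
  [0.002,0.002,-0.004,0,0,0,-1],
])

```text
time_s: 7.68
position: [0.5686, 0.0304, 0.0792]
tool_rot: [3.139, 0.696, 3.141]
contact_force: [-4.8, -1.5, 4.1]
width: 0.0164
finger_force: 61.3
```

```bash
python3 -c "
from h import *
grasp()"
```

```text
grasp [0.5564 0.0304 0.0938] gate 0.02941323160107734 rad 0.122709827224799 F [-4.8 -1.5  4.1] M [ 0.04  0.97 -0.45] w 0.01643000222642754 61.27038359642029
```

The force dropped to 1.5 N and the knob ran 4 mm past contact, so the tip has entered the slot. I'll push it home.

Call:
step_arm([
  [0,0.003,0,0,0,0,-1],
  [0,0.006,0,0,0,0,-1],
  [0,0.009,0,0,0,0,-1],
  [0,0.012,0,0,0,0,-1],
  [0,0.015,0,0,0,0,-1],
  [0,0.018,0,0,0,0,-1],
  [0,0.02,0,0,0,0,-1],
  [0,0.02,0,0,0,0,-1],
])

```text
time_s: 8.35
position: [0.5685, 0.0451, 0.0791]
tool_rot: [3.14, 0.696, 3.141]
contact_force: [-3.5, -3.1, 1.8]
width: 0.0164
finger_force: 61.0
```

```bash
python3 -c "
from h import *
grasp()"
```

```text
grasp [0.5563 0.045  0.0937] gate 0.028990903219850317 rad 0.12261648783914408 F [-3.5 -3.1  1.8] M [-0.34  1.03 -0.78] w 0.01637246361361432 61.013190150260925
```

Call:
step_arm([
  [0,0.002,0,0,0,0,-1],
  [0,0.003,0,0,0,0,-1],
  [0,0.004,0,0,0,0,-1],
  [0,0.004,0,0,0,0,-1],
  [0,0.004,0,0,0,0,-1],
])

```text
time_s: 8.77
position: [0.5686, 0.0453, 0.0793]
tool_rot: [-3.138, 0.696, 3.139]
contact_force: [-5.8, -12.4, 4.1]
width: 0.0165
finger_force: 61.4
```

```bash
python3 -c "
from h import *
grasp()"
```

```text
grasp [0.5564 0.0454 0.0939] gate 0.02982875810315816 rad 0.12274067827548783 F [ -5.8 -12.4   4.1] M [-1.55  1.09 -1.88] w 0.01648973879362596 61.37405455112457
```

The bolt is at its end stop (12 N). I'll relax the press and open the fingers partway.

Call:
step_arm([
  [0,-0.002,0.001,0,0,0,-1],
  [0,-0.003,0.001,0,0,0,-1],
  [0,-0.003,0.001,0,0,0,0],
  [0,-0.003,0.001,0,0,0,0],
  [0,-0.003,0.001,0,0,0,0],
  [0,-0.003,0.001,0,0,0,0],
  [0,-0.003,0.001,0,0,0,0],
  [0,-0.003,0.001,0,0,0,0],
])

```text
time_s: 9.43
position: [0.5691, 0.0464, 0.0805]
tool_rot: [3.139, 0.697, -3.141]
contact_force: [1.0, 0.1, 0.4]
width: 0.0425
finger_force: 0.0
```

```bash
python3 -c "
from h import *
grasp()
b=imaging.capture('top')[150:210,225:305,::-1]
a=imaging.capture('side')[185:245,255:335,::-1]
cv2.imwrite('pics/e.png',np.hstack([cv2.convertScaleAbs(cv2.resize(x,(400,300),interpolation=cv2.INTER_CUBIC),alpha=1.8) for x in(b,a)]))
"
```

```text
grasp [0.5569 0.0464 0.0951] gate 0.03692478061979293 rad 0.12376114933102868 F [1.  0.1 0.4] M [0.02 0.56 0.04] w 0.04249908554040642 0.0
```

View pics/e.png

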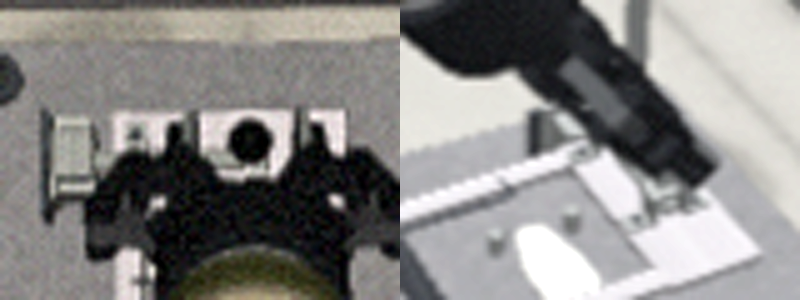

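The gate stays down with the knob at (250,140) free between the open fingers (columns 180 and 318), and the rod reaches the strike at column 95. I'll retreat along the slant.

Call:
step_arm([
  [-0.012,0,0.015,0,0,0,0],
  [-0.025,0,0.03,0,0,0,0],
  [-0.045,0,0.053,0,0,0,0],
  [-0.07,0,0.083,0,0,0,0],
  [-0.095,0,0.113,0,0,0,0],
  [-0.12,0,0.143,0,0,0,0],
  [-0.14,0,0.17,0,0,0,0],
  [-0.15,0,0.18,0,0,0,0],
  [-0.15,0,0.18,0,0,0,0],
  [-0.15,0,0.18,0,0,0,0],
])

```text
time_s: 10.37
position: [0.4568, 0.0461, 0.2162]
tool_rot: [3.14, 0.699, 3.141]
contact_force: [0.2, -0.8, 0.1]
width: 0.0427
finger_force: 0.0
```

```bash
python3 -c "
from h import *
grasp()
b=imaging.capture('top')[150:255,210:345,::-1]
a=imaging.capture('side')[180:285,225:360,::-1]
cv2.imwrite('pics/f.png',np.hstack([cv2.convertScaleAbs(cv2.resize(x,(400,311),interpolation=cv2.INTER_CUBIC),alpha=1.7) for x in(b,a)]))
"
```

```text
grasp [0.4445 0.0461 0.2308] gate 1.154331978470569 rad 0.1907686867601652 F [ 0.2 -0.8  0.1] M [-0.    0.59  0.01] w 0.04267879722854758 0.0
```

View pics/f.png

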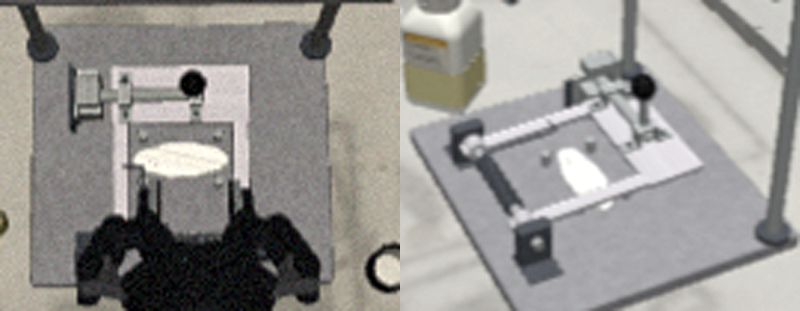

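The gate is latched down, with the rod in the strike at (88,93), the knob at (193,84) and the robot clear. The bottle and loupe have not moved. I'm handing in.

```bash
python3 -c "
from h import *
print(env.finish_job())"
```

```text
the job is handed in; nothing more can be done
None
```

The gate is latched down with the bolt shot to its end stop in the strike. The arm never touched the lamp, the bottle and loupe stand where they were, and the job was handed in at about 10.5 s; no verdict was returned.

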